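# Stand the washed bread boards in the drying rack

### The arm

A 6-joint arm with a two-finger parallel gripper is mounted at the origin on the work surface. World frame = base frame: x ahead of the robot, y to its left, z up, the work surface at z = 0. Lengths are in m, angles in rad, forces in N, time in s.
With the tool pointing down it reaches from about 0.35 to 0.775 m from the base axis. Payload 7.3 kg.
Tool frame: the origin (TCP) lies at the very end of the fingers, on their centre line; the grasp point (between the pads) lies 19 mm behind it; z points along the fingers, y is the direction in which the jaws open and shut (so a half turn about z gives the same grasp; the last joint's range is limited). The gripper opens to 92 mm and grips with 3 to 60 N. Pads are 19 mm wide; open, the fingers measure 130 mm over their backs; the gripper's body (75 mm by 190 mm) begins 47 mm behind the grasp point.
Start: joints at [1.062, 0.342, 1.524, -0, 1.275, -0.146], TCP at [0.186, 0.491, 0.227] pointing down, gripper open.
Joint ranges: [-2.53, 2.53], [-0.77, 2.02], [0.04, 2.7], [-1, 4.14], [0.28, 2.66], [-3.11, 3.11]. Speed limits (rad/s): [2.57, 2.57, 3.14, 3.14, 3.14, 3.14].

### API

Orientations are given as a unit quaternion [x, y, z, w].
In Python, from station import bot, cams gives the robot as it stands.
- The arm moves only by the tool drive_tool, never from a script. Its argument "increments" is a list of rows, each a list of 5 numbers: the shift along the tool's x, y, z in mm, then the turn about the tool's z in rad, then the finger opening in mm, from 0 to 91.8. A call has 1 to 20 rows; each row shifts and turns the commanded pose from where the row before left it, along the tool's axes as they then stand; what a row does not reach is not made up. A row lasts 1/12 s, in which the tool goes at most 41.7 mm and 7.16 degrees, less where a joint would pass 70% of its speed; a pose out of reach is approached as far as the arm can. A call with a gripper value outside its range is refused whole. The fingers move at their own pace and stop on an object; "grip_force" is the grip in N (left out, the last holds). Time passes only in rows, so rows that do not move let the fingers close. It gives the time, the measured TCP pose, the force and the opening at its end, in the units of the state.
- bot.read_state(): the state, without advancing time (a new reading comes with each control period).
- cams.snapshot(name): name is "scene" or "side" or "wrist"; returns a dict with "color" (400x640x3 uint8, red, green, blue), "range_z" (400x640 float32, m along the optical axis (not along the pixel's ray), 0 where there is no reading), "mtx" (3x3 intrinsics, pixels), "R" (3x3) and "t" (3): a world point X has camera coordinates R X + t; the wrist camera has in their place "mount" (4x4, takes a point from camera to tool coordinates, whose origin is the TCP and whose axes are the flange's). Camera axes: x right, y down, z forward; pixel columns grow to the right and rows downward; lengths in m; the calibration is good to about 2 mm. A picture is of the moment at which its call begins: read the wrist's pose just before it.
- bot.hand_in(): hands the job in, once; it reports no verdict.
The state is a dict: "time_s": time; "qpos": joint angles; "joint_velocities": joint speeds; "tau": joint torques, N m; "eef_pos": TCP position; "orientation": TCP orientation; "force": force on the tool from outside, world axes, zero at the start; "ft_torque": the same for the moment, N m; "opening": opening from 0.0 (shut) to 1.0 (fully open).
Only numpy, scipy, OpenCV 4.12 (cv2) and the standard library are available. Lean on these libraries where they do the work, as an engineer would, in place of code of your own. Each camera call takes 0.05 s, during which the arm holds its last target.

### The job

Put the two wooden bread boards away in the steel drying rack: the thick one in the wide lane and the thin one in the narrow lane, each standing upright on its long edge and slid in under the top grille until it is fully home against the back stop. Let go of them there, and leave the button jar, the tea tin and the steel tray that already stands in the middle lane where they are.

Things in the scene. Friction and masses are not known exactly. Their poses are not given: they have to be found in the camera images.
- thick_board_center (a point): Centre of the thick wooden bread board: slab 170 long x 22 thick x 90 mm high, 0.17-0.34 kg, standing on its long edge on the shelf. x along its length, y through its thickness, z up. Either end may go in first (dark round mark: decoration). On the +y side of its +x end the button jar stands too close for a finger; the -x end is free on both sides.
- thin_board_center (a point): Centre of the thin wooden bread board: slab 150 long x 14 thick x 84 mm high, 0.09-0.18 kg, standing on its long edge on the shelf. x along its length, y through its thickness, z up. Either end may go in first (dark round mark: decoration). On the -y side of its -x end the tea tin stands too close for a finger; the +x end is free on both sides.
- rack: Folding steel wire drying rack, fixed to the shelf, 190 mm square, 126 mm high. Origin: centre of its underside, on the shelf. x along its three lanes, from their open mouths (x = -93 mm, towards the robot) to the back stop (face at x = +90 mm); y across; z up. Lane floor wires: tops 12 mm above the shelf. Lane side wires: 6 mm thick, 48 mm high; solid strips fill the space between lanes.
- rack_grille (a point): Middle of the front bar of the rack's top grille, in the rack at x = 0, y = 0, z = 122 mm; axes as the rack's. The 8 mm wire grille covers all lanes from x = -4 mm to the back; underside 118, top 126 mm above the shelf. So a board cannot be lowered straight home: lower it in front of the bar with its leading end in the lane, then slide it in along +x.
- rack_wide (a point): Wide lane of the rack, 28 mm clear, for the thick board: the point on its middle line at the mouth, level with the floor wires' tops (rack x = -93, y = +55, z = 12 mm); axes as the rack's. Home, the thick board's centre is at rack x = +5, y = +55, z = 57 mm, and its front 76 mm stand out of the grille, where it can be held.
- rack_narrow (a point): Narrow lane of the rack, 20 mm clear, for the thin board: the point on its middle line at the mouth, level with the floor wires' tops (rack x = -93, y = -55, z = 12 mm); axes as the rack's. Home, the thin board's centre is at rack x = +15, y = -55, z = 54 mm, and its front 56 mm stand out of the grille, where it can be held.
- tray_center (a point): Centre of the steel tray already standing in the rack's middle lane (12 mm clear, at rack y = 0), 130 long x 7 thick x 80 mm high. Leave it alone.
- button_jar_center (a point): Centre (54 mm up) of the glass jar of buttons with a steel screw lid, 72 mm in diameter, 108 mm high, standing by the thick board. Leave it alone.
- tea_tin_center (a point): Centre (55 mm up) of the square grey tea tin with a steel lid, 70 x 70 mm, 110 mm high, standing by the thin board. Leave it alone.
Things that resemble listed ones, but are neither listed nor needed, are in the scene too. What is meant by the part that bears thin_board_center is not green, and is the smaller of those in its own colour. Of the things that look like the part that bears thick_board_center, the larger one is meant.

How it is judged:
At the end, for the whole second after the job is handed in: Thick board in the wide lane, thin board in the narrow one: each upright within 0.17 rad, height within 5 mm of resting on the floor wires, within 7 mm and 0.1 rad of the lane's line, within 10 mm of touching the back stop, at rest and released (x of thick_board_center in the frame of rack between -0.005 and 0.015 m and y of thick_board_center in the frame of rack between 0.048 and 0.062 m and z of thick_board_center in the frame of rack between 0.052 and 0.062 m and angle between the x axis of each of thick_board_center, thin_board_center and the x axis of rack, either way round below 0.1 rad and angle between each of thick_board_center, thin_board_center's own z axis and vertical below 0.17 rad and linear speed of each of thick_board, thin_board below 0.02 m/s and x of thin_board_center in the frame of rack between 0.005 and 0.025 m and y of thin_board_center in the frame of rack between -0.062 and -0.048 m and z of thin_board_center in the frame of rack between 0.049 and 0.059 m).
It fails at once if the button jar is pushed more than 25 mm or tipped (distance of button_jar_center from where it was at the start of the episode above 0.025 m or angle between button_jar_center's own z axis and vertical above 0.3 rad).
It fails at once if the tea tin is pushed more than 25 mm or tipped (distance of tea_tin_center from where it was at the start of the episode above 0.025 m or angle between tea_tin_center's own z axis and vertical above 0.3 rad).
It fails at once if the steel tray in the middle lane is moved more than 15 mm (distance of tray_center from where it was at the start of the episode above 0.015 m).
It also fails if it takes over 72 s, if anything falls off the work surface, if the arm or the gripper's body presses on something with over 40 N, if the wrist force passes 120 N, or if a joint passes its speed limit or range.

## Working session

There is one attempt and no reset: what is moved stays moved. The work goes in short steps, Python scripts to look and compute and a tool call to move; the robot and the scene stay as the last step left them, time stands still between calls to the robot, and variables do not carry over. Pictures are saved under pics/ and viewed, and the job is handed in when it is done.

Besides the shell and the picture viewer there is one more tool, called after "Call:" as name(argument=value, ...) on one line, values as JSON. drive_tool: Moves the arm, as the interface text tells. Its arguments: {"type":"object","properties":{"increments":{"type":"array"},"grip_force":{"type":"number"}},"required":["increments"]}

```bash
ls; mkdir -p pics; python3 - <<'E'
from station import bot,cams
import cv2,numpy as np
s=bot.read_state();print(s)
for n in("scene","side","wrist"):
    d=cams.snapshot(n);cv2.imwrite(f"pics/{n}0.png",d["color"][...,::-1]);np.savez(f"pics/{n}0.npz",**d)
    print(n,{k:(v.shape if v.size>20 else v.tolist()) for k,v in d.items() if hasattr(v,'shape')})
E
```

```text
pics
{'time_s': 0.0, 'qpos': array([ 1.06200497e+00,  3.42734512e-01,  1.52504952e+00,  1.82847844e-05,
        1.27540887e+00, -1.45987074e-01]), 'joint_velocities': array([ 0.00070561, -0.00069894,  0.00138048, -0.00046434, -0.0004126 ,
        0.00039145]), 'tau': array([ 9.06045370e-04, -4.31230438e+01, -2.44230151e+01,  7.18078692e-02,
        5.57597622e-02, -1.14620548e-04]), 'eef_pos': array([0.18607937, 0.49046226, 0.22602751]), 'orientation': array([ 1.80411451e-01,  9.83590905e-01, -7.54816968e-04, -2.65578477e-04]), 'force': array([ 0.20325755, -0.06824147, -0.76938611]), 'ft_torque': array([0.01898139, 0.02320234, 0.00169153]), 'opening': 0.9982031454695319}
scene {'color': (400, 640, 3), 'range_z': (400, 640), 'mtx': [[497.19329979699467, 0.0, 316.74097116424707], [0.0, 497.19329979699467, 196.73502354178717], [0.0, 0.0, 1.0]], 'R': [[0.5642957926910035, 0.8253330223844794, 0.019891216979676572], [0.621222478669326, -0.40862627056184914, -0.6686607532991996], [-0.5437397266589693, 0.3896793209401993, -0.7433015111544001]], 't': [-0.33227513356641, -0.23421244325781496, 
[... 239 characters left out ...]
8, 0.004668909681887518], [-0.4014231480794498, -0.623420679329665, -0.6709740030508805], [0.36853907102818306, 0.5607199520379353, -0.7414661748942154]], 't': [-0.4202076857643578, 0.3196818646671725, 0.8753186918043396]}
wrist {'color': (400, 640, 3), 'range_z': (400, 640), 'mtx': [[283.30963818095955, 0.0, 316.108996587067], [0.0, 283.30963818095955, 203.14132507962486], [0.0, 0.0, 1.0]], 'mount': [[0.00023873764751255436, -0.9687887005180862, -0.24788787133059045, 0.06617377137375283], [0.9999998920294473, 0.00013245847943315196, 0.0004454164819786461, -0.0010287892380689279], [-0.00039867960425899027, -0.2478879509036833, 0.9687886275402615, -0.15806803976844602], [0.0, 0.0, 0.0, 1.0]]}
```

View pics/scene0.png

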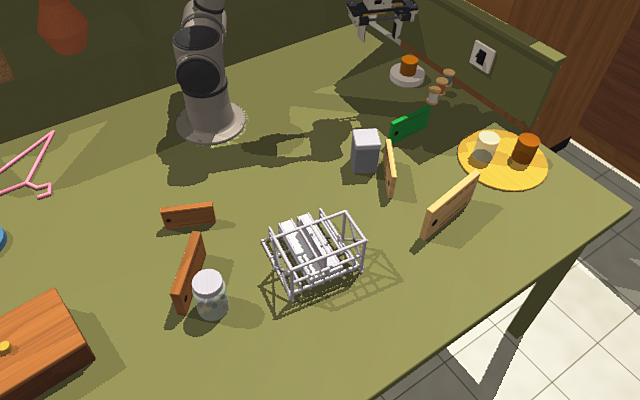

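View pics/side0.png

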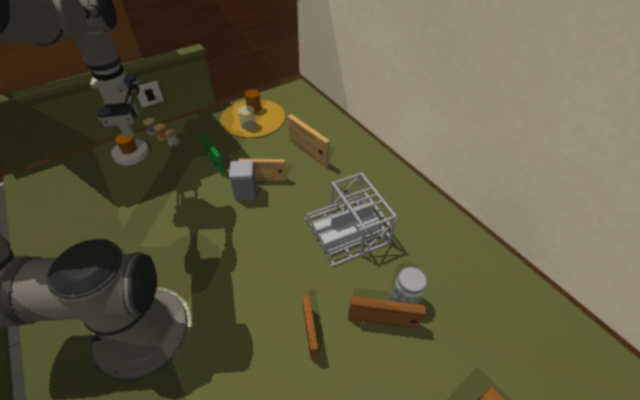

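View pics/wrist0.png

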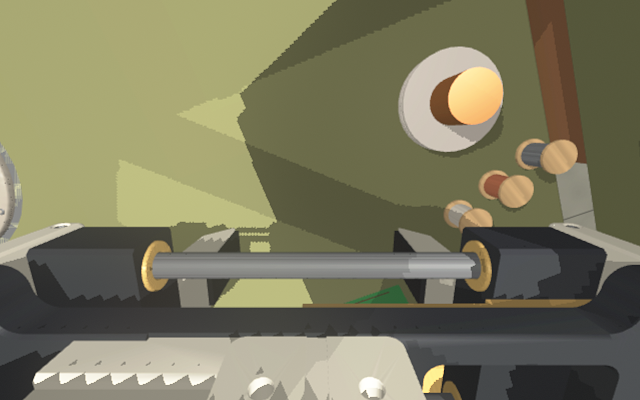

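The scene view shows the thick board (larger brown, about 188,272) beside the jar (210,293). The thin board (smaller beige, 390,168) is beside the tin (366,150), and the rack is at (318,250). Next I'll measure these with depth and colour.

```bash
cat > h.py <<'E'
import numpy as np,cv2
def cloud(d):
    z=d["range_z"];K=d["mtx"];v,u=np.mgrid[:z.shape[0],:z.shape[1]]
    c=np.stack([(u-K[0,2])/K[0,0]*z,(v-K[1,2])/K[1,1]*z,z],-1)
    return (c-d["t"])@d["R"]
E
python3 - <<'E'
from h import *
rois={"scene":{"thick":(165,228,210,318),"thin":(380,135,400,198),"jar":(190,265,230,322),"tin":(348,125,382,176),"rack":(258,205,370,302)},
"side":{"thick":(345,292,428,332),"thin":(238,155,290,185),"jar":(390,265,430,305),"tin":(228,158,258,200),"rack":(300,170,398,268)}}
for n in rois:
    d=dict(np.load(f"pics/{n}0.npz"));P=cloud(d);hsv=cv2.cvtColor(d["color"],cv2.COLOR_RGB2HSV)
    print(n,"table z",np.median(P[200:300,230:260,2]))
    for k,(a,b,c,e) in rois[n].items():
        p=P[b:e,a:c].reshape(-1,3);h=hsv[b:e,a:c].reshape(-1,3).astype(int);ok=d["range_z"][b:e,a:c].ravel()>0
        if k=="thick": m=(h[:,0]<18)&(h[:,1]>120)
        elif k=="thin": m=(h[:,0]>=10)&(h[:,0]<24)&(h[:,1]>60)
        else: m=h[:,1]<70
        m&=ok&(p[:,2]>.006);q=p[m]
        print(k,len(q),"hsv",np.median(h[m],0),"min",q.min(0).round(3),"max",q.max(0).round(3))
        zt={"thick":.084,"thin":.078,"jar":.103,"tin":.105,"rack":.112}[k]
        t=q[(q[:,2]>zt)&(q[:,2]<zt+.018)]
        if len(t)>8:
            r=cv2.minAreaRect((t[:,:2]*1000).astype(np.float32));print("   top",len(t),"z",np.median(t[:,2]).round(4),np.round(r[0],1),np.round(r[1],1),round(r[2],1))
E
```

```text
scene table z 0.0004327645641219399
thick 1470 hsv [ 13. 170. 103.] min [ 0.437 -0.36   0.006] max [ 0.578 -0.235  0.095]
   top 669 z 0.0902 [ 507.1 -297.3] [ 22.  171.8] 49.0
thin 438 hsv [ 17.  128.  126.5] min [0.392 0.255 0.007] max [0.56  0.405 0.088]
   top 122 z 0.0834 [496.7 303.3] [ 15.2 150.8] 56.1
jar 1478 hsv [ 75.  16. 141.] min [ 0.496 -0.321  0.006] max [ 0.628 -0.25   0.114]
   top 632 z 0.1084 [ 591.6 -284.6] [61.8 61.6] 21.2
tin 1176 hsv [160.   7.  86.] min [0.37  0.233 0.006] max [0.461 0.325 0.116]
   top 445 z 0.1102 [414.8 280.3] [70.3 73. ] 62.3
rack 4788 hsv [158.  11. 173.] min [ 0.488 -0.136  0.006] max [0.704 0.08  0.131]
   top 1109 z 0.125 [638.7 -31.8] [198.2 106.8] 82.8
side table z -0.0004743751051801431
thick 1758 hsv [ 14. 173.  70.] min [ 0.436 -0.361  0.007] max [ 0.594 -0.237  0.093]
   top 720 z 0.0897 [ 505.8 -298.5] [ 23.8 168.2] 48.9
thin 643 hsv [ 18. 133.  93.] min [0.433 0.256 0.006] max [0.559 0.345 0.088]
   top 142 z 0.0831 [494.9 303.9] [ 19.  148.1] 55.1
jar 949 hsv [140.   7. 131.] min [ 0.554 -0.322  0.014] max [ 0.622 -0.251  0.113]
   top 520 z 0.1079 [ 590.1 -285.5] [62.8 61.9] 82.8
tin 917 hsv [60.  6. 70.] min [0.369 0.232 0.006] max [0.47  0.333 0.114]
   top 368 z 0.1092 [414.  278.8] [72.9 70. ] 62.4
rack 3707 hsv [ 30.   6. 108.] min [ 0.489 -0.136  0.006] max [0.701 0.077 0.13 ]
   top 699 z 0.1245 [639.2 -32.4] [196.7 102.8] 81.8
```

```bash
python3 - <<'E'
from h import *
from scipy.optimize import least_squares
im=np.zeros((560,620,3),np.uint8)
for ci,n in enumerate(("scene","side")):
    d=dict(np.load(f"pics/{n}0.npz"));P=cloud(d).reshape(-1,3);P=P[d["range_z"].ravel()>0]
    th=-7.7*np.pi/180;c,s=np.cos(th),np.sin(th)
    q=(P[:,:2]*1000-[593.9,-25.9])@np.array([[c,-s],[s,c]]);z=P[:,2]*1000
    R=(abs(q)<125).all(1)
    for (lo,hi),off in (((114,132),0),((40,54),280)):
        m=R&(z>lo)&(z<hi); a=q[m]
        px=(a[:,0]+125).astype(int)*1+ci*290; py=(125-a[:,1]).astype(int)+off
        im[py,px]=255
        # y histogram in x -90..-10
        f=a[(a[:,0]>-88)&(a[:,0]<-12)] if off else a
        if off:
            print(n,"y hist");hh,_=np.histogram(f[:,1],np.arange(-100,101,2));print([(int(y),int(k)) for y,k in zip(np.arange(-99,101,2),hh) if k>0])
        else:
            hh,_=np.histogram(f[:,0],np.arange(-20,120,2));print(n,"x grille",list(zip(range(-19,120,2),hh)))
            hh,_=np.histogram(f[:,1],np.arange(-110,111,2));print([(int(y),int(k)) for y,k in zip(np.arange(-109,111,2),hh) if k>0])
cv2.imwrite("pics/rack1.png",im)
E
```

```text
scene x grille [(-19, np.int64(0)), (-17, np.int64(0)), (-15, np.int64(0)), (-13, np.int64(0)), (-11, np.int64(0)), (-9, np.int64(1)), (-7, np.int64(2)), (-5, np.int64(15)), (-3, np.int64(50)), (-1, np.int64(70)), (1, np.int64(92)), (3, np.int64(53)), (5, np.int64(16)), (7, np.int64(12)), (9, np.int64(11)), (11, np.int64(9)), (13, np.int64(12)), (15, np.int64(10)), (17, np.int64(10)), (19, np.int64(10)), (21, np.int64(15)), (23, np.int64(7)), (25, np.int64(8)), (27, np.int64(18)), (29, np.int64(11)), (31, np.int64(10)), (33, np.int64(9)), (35, np.int64(17)), (37, np.int64(10)), (39, np.int64(10)), (41, np.int64(9)), (43, np.int64(11)), (45, np.int64(15)), (47, np.int64(11)), (49, np.int64(13)), (51, np.int64(8)), (53, np.int64(14)), (55, np.int64(9)), (57, np.int64(8)), (59, np.int64(21)), (61, np.int64(7)), (63, np.int64(14)), (65, np.int64(10)), (67, np.int64(14)), (69, np.int64(11)), (71, np.int64(13)), (73, np.int64(14)), (75, np.int64(10)), (77, np.int64(11)), (79, np.int64(11)), (81, np.int64(18)), (83, np.int64(9)), (85, np.int64(10)), (87, np.int64(18)), (89, np.int64(26)), (
[... 3854 characters left out ...]
), (63, 4), (65, 4), (67, 3), (69, 4), (71, 1), (73, 4), (75, 4), (77, 2), (79, 3), (81, 4), (83, 3), (85, 11), (87, 30), (89, 24), (91, 14), (93, 4), (97, 1)]
side y hist
[(-71, 5), (-69, 26), (-67, 15), (-65, 11), (-45, 10), (-43, 23), (-41, 17), (-39, 7), (-37, 16), (-35, 13), (-33, 16), (-31, 14), (-29, 19), (-27, 17), (-25, 15), (-23, 8), (-21, 17), (-19, 13), (-17, 24), (-15, 12), (-13, 17), (-11, 13), (-9, 24), (-7, 10), (-5, 3), (-3, 17), (-1, 10), (1, 1), (3, 2), (5, 2), (7, 6), (9, 14), (11, 7), (13, 5), (15, 7), (17, 11), (19, 5), (21, 10), (23, 9), (25, 11), (27, 8), (29, 8), (31, 11), (33, 12), (35, 12), (37, 19), (39, 13), (41, 7), (43, 1), (69, 9), (71, 18), (73, 14), (75, 9)]
```

View pics/rack1.png

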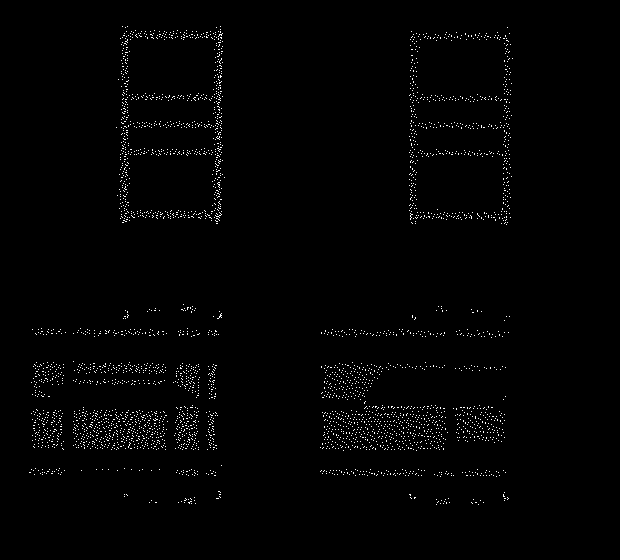

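```bash
python3 - <<'E'
from h import *
for n in ("scene","side"):
    d=dict(np.load(f"pics/{n}0.npz"));P=cloud(d).reshape(-1,3);P=P[d["range_z"].ravel()>0]
    th=-7.7*np.pi/180;c,s=np.cos(th),np.sin(th)
    q=(P[:,:2]*1000-[593.9,-25.9])@np.array([[c,-s],[s,c]]);z=P[:,2]*1000
    for nm,m in (("wire+72",(abs(q[:,1]-72)<6)&(abs(q[:,0])<90)&(z>40)&(z<54)),("wire-68",(abs(q[:,1]+68)<6)&(abs(q[:,0])<90)&(z>40)&(z<54)),
      ("bar0",(abs(q[:,0])<7)&(abs(q[:,1])<82)&(z>116)&(z<132)),("bar94",(abs(q[:,0]-93)<7)&(abs(q[:,1])<82)&(z>116)&(z<132)),
      ("g90",(abs(q[:,1]-89)<6)&(abs(q[:,0]-47)<36)&(z>114)&(z<132)),("g-90",(abs(q[:,1]+90)<6)&(abs(q[:,0]-47)<36)&(z>114)&(z<132)),("floor",(abs(q[:,1]-55)<11)&(abs(q[:,0]+45)<36)&(z>4)&(z<20)),("floorN",(abs(q[:,1]+55)<8)&(abs(q[:,0]+45)<36)&(z>4)&(z<20))):
        a=q[m]; l=cv2.fitLine(a.astype(np.float32),cv2.DIST_HUBER,0,.01,.01).ravel()
        ang=(np.degrees(np.arctan2(l[1],l[0]))+45)%90-45
        print(n,nm,len(a),"dyaw",ang.round(2),"mean",a.mean(0).round(1),"z",np.median(z[m]).round(1))
    for nm,ce,L,yaw,zz in (("thick",(506.5,-298),85,-41,84),("thin",(495.8,303.6),75,-34.4,78)):
        t=np.radians(yaw);c,s=np.cos(t),np.sin(t);q=(P[:,:2]*1000-ce)@np.array([[c,-s],[s,c]])
        m=(abs(q[:,1])<14)&(abs(q[:,0])<L+8)&(z>zz)&(z<zz+12);a=q[m];l=cv2.fitLine(a.astype(np.float32),cv2.DIST_HUBER,0,.01,.01).ravel()
        print(n,nm,"dyaw",np.degrees(np.arctan(l[1]/l[0])).round(2),"lo",np.percentile(a,2,axis=0).round(1),"hi",np.percentile(a,98,axis=0).round(1))
    for nm,box in (("smallbrown",(.3,.5,-.25,-.1)),("smallbrown2",(.25,.7,.35,.5))):
        m=(P[:,0]>box[0])&(P[:,0]<box[1])&(P[:,1]>box[2])&(P[:,1]<box[3])&(P[:,2]>.02)&(P[:,2]<.2)
        if m.any(): print(n,nm,P[m].min(0).round(3),P[m].max(0).round(3))
E
```

```text
scene wire+72 131 dyaw -0.7 mean [-0.9 72.3] z 47.8
scene wire-68 63 dyaw -0.77 mean [  6.5 -66.9] z 47.5
scene bar0 247 dyaw -0.27 mean [ 0.1 -2.5] z 125.0
scene bar94 279 dyaw -0.4 mean [93.3 -2.7] z 125.2
scene g90 97 dyaw -1.32 mean [48.4 89.6] z 125.6
scene g-90 101 dyaw -0.16 mean [ 47.9 -89.7] z 125.6
scene floor 10 dyaw 5.84 mean [-30.3  60.7] z 11.3
scene floorN 9 dyaw -2.67 mean [-36.5 -50.4] z 11.9
scene thick dyaw -0.02 lo [-80.9 -10. ] hi [82.8 11.3]
scene thin dyaw 0.31 lo [-72.2  -7.3] hi [73.   7.1]
scene smallbrown [ 0.321 -0.25   0.02 ] [ 0.468 -0.165  0.094]
scene smallbrown2 [0.375 0.35  0.02 ] [0.7   0.5   0.118]
side wire+72 108 dyaw -0.7 mean [-5.5 71.5] z 46.6
side wire-68 116 dyaw -0.34 mean [ -8.3 -68.2] z 46.8
side bar0 155 dyaw -0.49 mean [-1.6 -4. ] z 124.7
side bar94 145 dyaw -0.47 mean [91.6 -3.5] z 124.7
side g90 58 dyaw 1.03 mean [46.9 88.4] z 124.7
side g-90 76 dyaw -0.56 mean [ 46. -91.] z 124.6Traceback (most recent call last):
  File "<stdin>", line 9, in <module>
cv2.error: OpenCV(4.12.0) /io/opencv/modules/imgproc/src/linefit.cpp:50: error: (-215:Assertion failed) count > 0 in function 'fitLine2D_wods'
```

```bash
python3 - <<'E'
from h import *
# top-down height map, 2 mm px; x up, y left
H=np.zeros((300,480),np.float32)
for n in ("scene","side"):
    d=dict(np.load(f"pics/{n}0.npz"));P=cloud(d).reshape(-1,3);P=P[d["range_z"].ravel()>0]
    if n=="side":
        for nm,ce,L,yaw,zz in (("thick",(506.5,-298),85,-41,84),("thin",(495.8,303.6),75,-34.4,78)):
            t=np.radians(yaw);c,s=np.cos(t),np.sin(t);q=(P[:,:2]*1000-ce)@np.array([[c,-s],[s,c]]);z=P[:,2]*1000
            m=(abs(q[:,1])<14)&(abs(q[:,0])<L+8)&(z>zz)&(z<zz+12);a=q[m];l=cv2.fitLine(a.astype(np.float32),cv2.DIST_HUBER,0,.01,.01).ravel()
            print(n,nm,"dyaw",np.degrees(np.arctan(l[1]/l[0])).round(2),"lo",np.percentile(a,2,axis=0).round(1),"hi",np.percentile(a,98,axis=0).round(1))
    r=((.8-P[:,0])/.002).astype(int);c=((.48-P[:,1])/.002).astype(int);m=(r>=0)&(r<300)&(c>=0)&(c<480)&(P[:,2]<.2)
    np.maximum.at(H,(r[m],c[m]),P[m,2])
im=cv2.applyColorMap(np.clip(H*1000*1.6,0,255).astype(np.uint8),cv2.COLORMAP_JET)
def box(cx,cy,yaw,hx,hy,col):
    p=cv2.boxPoints(((240-cy/2,400-cx/2),(hy/1,hx/1),-yaw)); cv2.polylines(im,[p.astype(np.int32)],True,col)
import math
for (x,y),yaw in (((456,-254),49),((546,269),55.6)):
    c,s=math.cos(math.radians(yaw)),math.sin(math.radians(yaw))
    for k in (-46,-65,46,65):
        cv2.circle(im,(int(240-(y+k*s)/2),int(400-(x+k*c)/2)),3,(255,255,255),-1)
cv2.imwrite("pics/top.png",im)
E
```

```text
side thick dyaw -0.09 lo [-81.7 -11.8] hi [81.  10.2]
side thin dyaw -2.27 lo [-66.9  -8.1] hi [70.9  7. ]
```

View pics/top.png

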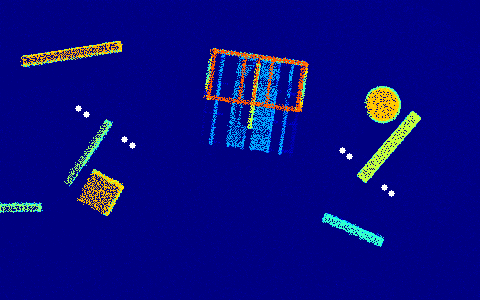

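Call:
drive_tool(increments=[[0,0,0,0.118,91.8],[0,0,0,0.118,91.8],[-28,1.3,0,0,91.8],[-28,1.3,0,0,91.8],[-28,1.3,0,0,91.8],[-28,1.3,0,0,91.8],[-28,1.3,0,0,91.8],[-28,1.3,0,0,91.8],[-28,1.3,0,0,91.8],[-28,1.3,0,0,91.8],[-28,1.3,0,0,91.8],[-28,1.3,0,0,91.8],[-28,1.3,0,0,91.8],[-28,1.3,0,0,91.8],[-28,1.3,0,0,91.8],[-28,1.3,0,0,91.8],[-28,1.3,0,0,91.8],[0,0,0,0,91.8]], grip_force=30)

```text
time_s: 1.65
eef_pos: [0.5478, 0.267, 0.2258]
orientation: [0.297, 0.955, -0.0, 0.001]
force: [-0.8, -0.3, -0.6]
opening: 0.999
```

```bash
cat >> h.py <<'E'
from station import bot,cams
from scipy.spatial.transform import Rotation as Ro
def where():
    s=bot.read_state();R=Ro.from_quat(s["orientation"]).as_matrix();p=s["eef_pos"]*1000
    return s,p,R,np.degrees(np.arctan2(R[1,1],R[0,1]))
def goto(x,y,z,yaw=None):
    s,p,R,th=where()
    dy=0 if yaw is None else ((th-yaw+180)%360-180)
    t=np.radians(th if yaw is None else yaw)
    D=np.array([x,y,z])-p
    print("t",round(s["time_s"],2),"tcp",p.round(1),"yaw",th.round(2),"zaxis",R[:,2].round(4),"F",s["force"].round(1),"open mm",round(s["opening"]*91.8,1),"q",s["qpos"].round(2))
    print("  turn rad first:",np.radians(dy).round(4),"then shift x,y,z:",np.round([-np.sin(t)*D[0]+np.cos(t)*D[1],np.cos(t)*D[0]+np.sin(t)*D[1],-D[2]],1))
E
python3 - <<'E'
from h import *
goto(546,269,50,55.6)
s,p,R,th=where();d=cams.snapshot("wrist");cv2.imwrite("pics/w1.png",d["color"][...,::-1])
z=d["range_z"];K=d["mtx"];v,u=np.mgrid[:400,:640];c=np.stack([(u-K[0,2])/K[0,0]*z,(v-K[1,2])/K[1,1]*z,z],-1).reshape(-1,3)[z.ravel()>0]
M=d["mount"];W=(c@M[:3,:3].T+M[:3,3])@R.T+p/1000
m=(W[:,2]>.076)&(W[:,2]<.092)&(abs(W[:,0]-.5)<.1)&(abs(W[:,1]-.3)<.1)
r=cv2.minAreaRect((W[m,:2]*1000).astype(np.float32));print(m.sum(),r,np.percentile(W[m],[2,50,98],axis=0).round(3))
E
```

```text
t 1.65 tcp [547.8 267.  225.8] yaw 55.47 zaxis [ 0.001  -0.0014 -1.    ] F [-0.8 -0.3 -0.6] open mm 91.7 q [ 0.33  0.5   1.28 -0.    1.36 -0.64]
  turn rad first: -0.0023 then shift x,y,z: [  2.6   0.6 175.8]
2111 ((467.73321533203125, 272.8697509765625), (96.76025390625, 160.43235778808594), 56.38995361328125) [[0.432 0.263 0.08 ]
 [0.486 0.308 0.084]
 [0.554 0.346 0.086]]
```

View pics/w1.png

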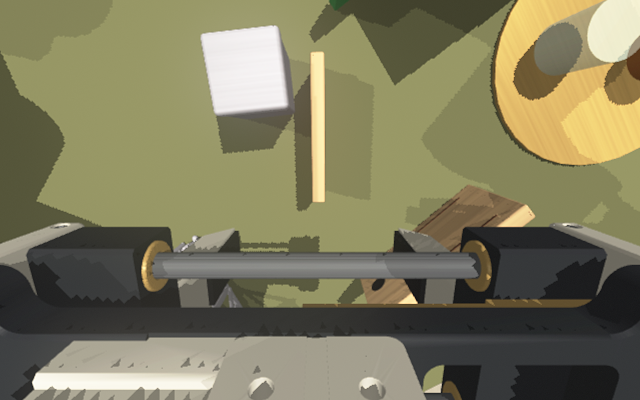

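Call:
drive_tool(increments=[[1.3,0.3,20,0,91.8],[1.3,0.3,20,0,91.8],[0,0,20,0,91.8],[0,0,20,0,91.8],[0,0,20,0,91.8],[0,0,20,0,91.8],[0,0,20,0,91.8],[0,0,20,0,91.8],[0,0,10,0,91.8],[0,0,5.8,0,91.8],[0,0,0,0,60],[0,0,0,0,30],[0,0,0,0,20],[0,0,0,0,10],[0,0,0,0,5],[0,0,0,0,5],[0,0,0,0,5],[0,0,0,0,5]], grip_force=30)

```text
time_s: 3.2
eef_pos: [0.5425, 0.2722, 0.0511]
orientation: [0.295, 0.956, 0.0, 0.0]
force: [-0.6, -0.1, -0.6]
opening: 0.469
```

```bash
python3 - <<'E'
from h import *
goto(546,269,50,55.6)
d=cams.snapshot("side");cv2.imwrite("pics/s2.png",d["color"][120:240,180:400,::-1].repeat(3,0).repeat(3,1))
P=cloud(d).reshape(-1,3);q=P[(d["range_z"].ravel()>0)]
m=(q[:,2]>.076)&(q[:,2]<.09);ce=(496,303.6);t=np.radians(-34.4);c,s=np.cos(t),np.sin(t);a=(q[:,:2]*1000-ce)@np.array([[c,-s],[s,c]])
m&=(abs(a[:,1])<14)&(abs(a[:,0])<82);print(np.percentile(a[m],[2,50,98],axis=0).round(1))
E
```

```text
t 3.2 tcp [542.5 272.2  51.1] yaw 55.69 zaxis [ 3.e-04  2.e-04 -1.e+00] F [-0.6 -0.1 -0.6] open mm 43.1 q [ 0.34  0.67  1.5   0.    0.98 -0.63]
  turn rad first: 0.0015 then shift x,y,z: [-4.7 -0.6  1.1]
[[-73.1  -9.3]
 [-26.8  -1.1]
 [ -0.9   7. ]]
```

View pics/s2.png

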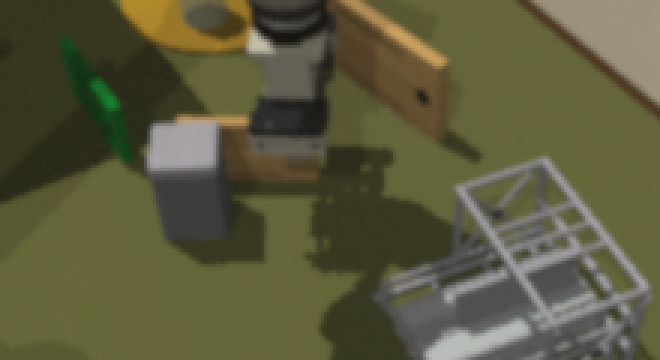

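Call:
drive_tool(increments=[[-4.7,-0.6,0,0,40],[0,0,0,0,30],[0,0,0,0,20],[0,0,0,0,10],[0,0,0,0,5],[0,0,0,0,5],[0,0,0,0,5],[0,0,0,0,5],[0,0,0,0,5],[0,0,0,0,5]])

```text
time_s: 4.08
eef_pos: [0.546, 0.2691, 0.0509]
orientation: [0.295, 0.956, 0.0, 0.0]
force: [1.6, -0.2, 0.2]
opening: 0.152
```

```bash
python3 - <<'E'
from h import *
goto(546,269,180,55.6)
E
```

```text
t 4.08 tcp [546.  269.1  50.9] yaw 55.69 zaxis [ 0.e+00  1.e-04 -1.e+00] F [ 1.6 -0.2  0.2] open mm 14.0 q [ 0.33  0.67  1.49  0.    0.98 -0.64]
  turn rad first: 0.0016 then shift x,y,z: [-1.000e-01 -0.000e+00 -1.291e+02]
```

Call:
drive_tool(increments=[[0,0,0,0,5],[0,0,-10,0,5],[0,0,-20,0,5],[0,0,-20,0,5],[0,0,-20,0,5],[0,0,-20,0,5],[0,0,-20,0,5],[0,0,-20,0,5],[0,0,-10,0,5],[0,0,0,0.05,5],[0,0,0,0.1,5],[0,0,0,0.1,5],[0,0,0,0.1,5],[0,0,0,0.1,5],[0,0,0,0.1,5],[0,0,0,0.1,5],[0,0,0,0.1,5],[0,0,0,0.1,5],[0,0,0,0.1,5],[0,0,0,0.1,5]], grip_force=50)

```text
time_s: 5.75
eef_pos: [0.5456, 0.2689, 0.1907]
orientation: [0.736, 0.677, -0.0, -0.0]
force: [0.3, -0.8, -0.4]
opening: 0.149
```

Call:
drive_tool(increments=[[0,0,0,0.1,5],[0,0,0,0.1,5],[0,0,0,0.1,5],[0,0,0,0.1,5],[0,0,0,0.1,5],[0,0,0,0.1,5],[0,0,0,0.1,5],[0,0,0,0.1,5],[0,0,0,0.1,5],[0,0,0,0.1,5],[0,0,0,0.1,5],[0,0,0,0.1,5],[0,0,0,0.1,5],[0,0,0,0.1,5],[0,0,0,0.1,5],[0,0,0,0.09,5],[0,0,0,0.05,5],[0,0,0,0,5],[0,0,0,0,5]])

```text
time_s: 7.33
eef_pos: [0.5457, 0.269, 0.1908]
orientation: [0.997, -0.073, -0.0, 0.0]
force: [0.4, -0.7, -1.1]
opening: 0.148
```

```bash
python3 - <<'E'
from h import *
goto(431,-58.1,190,-98.2)
E
```

```text
t 7.33 tcp [545.7 269.  190.8] yaw -98.34 zaxis [-6.e-04 -1.e-04 -1.e+00] F [ 0.4 -0.7 -1.1] open mm 13.6 q [0.33 0.52 1.34 0.   1.28 2.05]
  turn rad first: -0.0024 then shift x,y,z: [-66.9 340.1   0.8]
```

Call:
drive_tool(increments=[[-3.9,20,0,0,5],[-3.9,20,0,0,5],[-3.9,20,0,0,5],[-3.9,20,0,0,5],[-3.9,20,0,0,5],[-3.9,20,0,0,5],[-3.9,20,0,0,5],[-3.9,20,0,0,5],[-3.9,20,0,0,5],[-3.9,20,0,0,5],[-3.9,20,0,0,5],[-3.9,20,0,0,5],[-3.9,20,0,0,5],[-3.9,20,0,0,5],[-3.9,20,0,0,5],[-3.9,20,0,0,5],[-3.9,20,0,0,5],[0,0,0,0,5],[0,0,0,0,5]])

```text
time_s: 8.92
eef_pos: [0.4303, -0.0581, 0.1911]
orientation: [0.997, -0.074, 0.0, -0.0]
force: [0.0, 0.6, -1.7]
opening: 0.149
```

```bash
cat >> h.py <<'E'
O=np.array([593.2,-25.9]);TH=np.radians(-8.2)
def rk(X,Y): c,s=np.cos(TH),np.sin(TH);return O+[c*X-s*Y,s*X+c*Y]
def inrk(p): c,s=np.cos(TH),np.sin(TH);return (np.asarray(p)[...,:2]-O)@np.array([[c,-s],[s,c]])
E
python3 - <<'E'
from h import *
goto(431,-58.1,190,-98.2); s,p,R,th=where();print("tcp in rack",inrk(p))
for n in("scene","side"):
    d=cams.snapshot(n);im=d["color"];P=cloud(d)*1000;hsv=cv2.cvtColor(im,cv2.COLOR_RGB2HSV).astype(int)
    q=inrk(P);m=(d["range_z"]>0)&(abs(q[...,1]+55)<40)&(q[...,0]<40)&(q[...,0]>-240)&(P[...,2]>120)&(P[...,2]<245)&(hsv[...,0]>9)&(hsv[...,0]<25)&(hsv[...,1]>60)
    a=np.c_[q[m],P[m][:,2]];print(n,len(a),np.percentile(a,[1,50,99],axis=0).round(1).tolist())
    # slope of top in X-z : per X bin max z
    b=[(x,a[abs(a[:,0]-x)<5][:,2].max().round(1),a[abs(a[:,0]-x)<5][:,2].min().round(1),np.percentile(a[abs(a[:,0]-x)<5][:,1],[2,98]).round(1).tolist()) for x in range(-160,0,15) if (abs(a[:,0]-x)<5).sum()>5]
    print(b)
    ys,xs=np.nonzero(m);cv2.imwrite(f"pics/{n}3.png",im[100:310,150:420,::-1].repeat(2,0).repeat(2,1))
E
```

```text
t 8.92 tcp [430.3 -58.1 191.1] yaw -98.49 zaxis [ 3.e-04  2.e-04 -1.e+00] F [ 0.   0.6 -1.7] open mm 13.7 q [-0.31  0.21  1.81  0.    1.12  1.41]
  turn rad first: -0.005 then shift x,y,z: [ 0.7 -0.1  1.1]
tcp in rack [-156.6233626  -55.0879759]
scene 808 [[-162.4, -63.3, 143.6], [-79.3, -61.8, 196.4], [-18.7, -48.6, 226.6]]
[(-160, np.float64(228.9), np.float64(142.9), [-62.1, -47.8]), (-145, np.float64(226.6), np.float64(144.3), [-62.5, -48.8]), (-130, np.float64(226.5), np.float64(143.7), [-62.6, -48.9]), (-115, np.float64(226.4), np.float64(147.9), [-63.0, -49.8]), (-100, np.float64(226.8), np.float64(147.2), [-62.8, -50.7]), (-85, np.float64(227.5), np.float64(146.0), [-63.4, -50.8]), (-70, np.float64(228.0), np.float64(142.6), [-63.0, -51.4]), (-55, np.float64(226.2), np.float64(142.3), [-63.2, -49.6]), (-40, np.float64(225.4), np.float64(145.0), [-63.2, -49.2]), (-25, np.float64(226.2), np.float64(140.8), [-63.2, -49.6])]
side 596 [[-169.1, -63.7, 143.3], [-52.8, -61.4, 198.6], [-20.5, -49.2, 226.1]]
[(-100, np.float64(226.3), np.float64(223.6), [-61.5, -51.4]), (-85, np.float64(225.0), np.float64(212.3), [-62.5, -49.6]), (-70, np.float64(227.3), np.float64(143.9), [-63.4, -50.2]), (-55, np.float64(226.6), np.float64(143.3), [-63.3, -50.7]), (-40, np.float64(226.4), np.float64(141.6), [-63.6, -50.5]), (-25, np.float64(226.0), np.float64(140.1), [-63.3, -50.8])]
```

View pics/scene3.png

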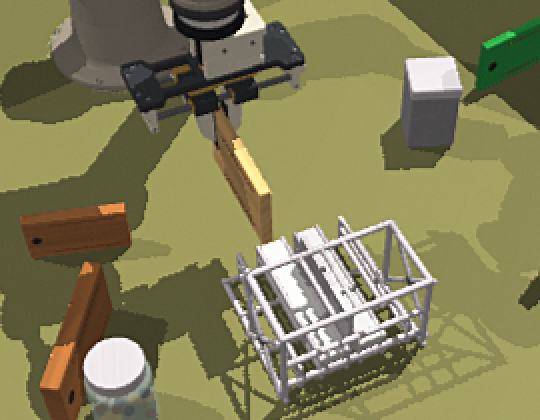

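View pics/side3.png

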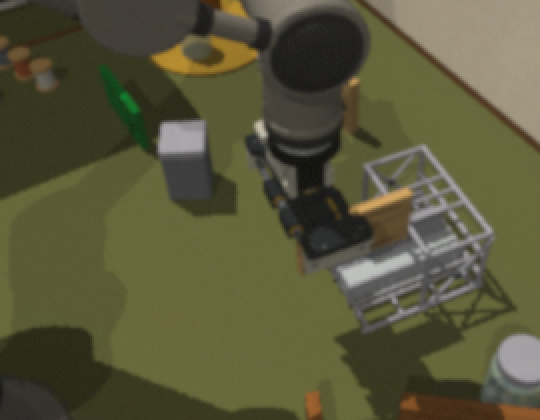

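Call:
drive_tool(increments=[[0,-0.7,0,-0.01,5],[0,0,20,0,5],[0,0,20,0,5],[0,0,20,0,5],[0,0,15,0,5],[0,0,8,0,5],[0,0,0,0,5],[0,0,0,0,5]])

```text
time_s: 9.68
eef_pos: [0.4309, -0.0565, 0.1081]
orientation: [0.998, -0.068, -0.0, -0.0]
force: [0.4, -0.7, -0.9]
opening: 0.151
```

```bash
cat >> h.py <<'E'
def board(Y,zlo,zhi,hues,smin,tag,X0=-240,X1=100,xs=range(-165,90,15)):
    for n in("scene","side"):
        d=cams.snapshot(n);im=d["color"];P=cloud(d)*1000;hsv=cv2.cvtColor(im,cv2.COLOR_RGB2HSV).astype(int)
        q=inrk(P);m=(d["range_z"]>0)&(abs(q[...,1]-Y)<30)&(q[...,0]<X1)&(q[...,0]>X0)&(P[...,2]>zlo)&(P[...,2]<zhi)&(hsv[...,0]>hues[0])&(hsv[...,0]<hues[1])&(hsv[...,1]>smin)
        a=np.c_[q[m],P[m][:,2]];print(n,len(a),np.percentile(a,[1,50,99],axis=0).round(1).tolist())
        t=a[a[:,2]>np.percentile(a[:,2],99)-8]
        for x in xs:
            b=t[abs(t[:,0]-x)<7.5]
            if len(b)>6: print("   X",x,"top z",np.median(b[:,2]).round(1),"y",np.percentile(b[:,1],[3,97]).round(1),len(b))
        # lane edges at z 40-54
        e=(d["range_z"]>0)&(P[...,2]>40)&(P[...,2]<54)&(abs(q[...,0]+48)<40)&(hsv[...,1]<70)
        h,_=np.histogram(q[e][:,1],np.arange(Y-26,Y+27,2));print("   lane hist",list(zip(np.arange(Y-25,Y+27,2),h.tolist())))
        cv2.imwrite(f"pics/{n}{tag}.png",im[120:310,200:420,::-1].repeat(3,0).repeat(3,1))
E
python3 - <<'E'
from h import *
goto(*rk(-156,-55),64.5,-98.2); s,p,R,th=where();print("tcp in rack",inrk(p))
board(-55,50,160,(9,25),60,"4")
E
```

```text
t 9.68 tcp [430.9 -56.5 108.1] yaw -97.8 zaxis [-2.e-04  2.e-04 -1.e+00] F [ 0.4 -0.7 -0.9] open mm 13.9 q [-0.31  0.33  1.93  0.    0.89  1.4 ]
  turn rad first: 0.007 then shift x,y,z: [ 0.3  1.6 43.6]
tcp in rack [-156.32298063  -53.39726845]
scene 676 [[-162.1, -61.0, 60.6], [-84.9, -59.2, 116.6], [-18.1, -46.0, 144.2]]
   X -150 top z 141.0 y [-59.8 -46. ] 23
   X -135 top z 141.4 y [-60.3 -47.2] 30
   X -120 top z 140.8 y [-60. -47.] 32
   X -105 top z 141.1 y [-59.4 -47.3] 29
   X -90 top z 141.6 y [-59.7 -46.4] 18
   X -75 top z 140.9 y [-60.5 -46.9] 18
   X -60 top z 141.1 y [-59.4 -46.7] 12
   X -45 top z 140.4 y [-59.2 -46.2] 9
   X -30 top z 139.1 y [-59.6 -46.3] 10
   X -15 top z 139.3 y [-57.8 -46.2] 9
   lane hist [(np.int64(-80), 0), (np.int64(-78), 0), (np.int64(-76), 0), (np.int64(-74), 0), (np.int64(-72), 0), (np.int64(-70), 4), (np.int64(-68), 11), (np.int64(-66), 8), (np.int64(-64), 5), (np.int64(-62), 0), (np.int64(-60), 0), (np.int64(-58), 0), (np.int64(-56), 0), (np.int64(-54), 0), (np.int64(-52), 0), (np.int64(-50), 0), (np.int64(-48), 0), (np.int64(-46), 0),
[... 318 characters left out ...]
 29
   X -75 top z 140.5 y [-60.8 -47. ] 28
   X -60 top z 141.2 y [-60.6 -47.5] 30
   X -45 top z 140.7 y [-61.4 -47.4] 29
   X -30 top z 141.5 y [-60.6 -46.8] 31
   lane hist [(np.int64(-80), 0), (np.int64(-78), 0), (np.int64(-76), 0), (np.int64(-74), 0), (np.int64(-72), 1), (np.int64(-70), 21), (np.int64(-68), 24), (np.int64(-66), 14), (np.int64(-64), 1), (np.int64(-62), 0), (np.int64(-60), 0), (np.int64(-58), 0), (np.int64(-56), 0), (np.int64(-54), 0), (np.int64(-52), 0), (np.int64(-50), 0), (np.int64(-48), 0), (np.int64(-46), 0), (np.int64(-44), 0), (np.int64(-42), 0), (np.int64(-40), 0), (np.int64(-38), 0), (np.int64(-36), 0), (np.int64(-34), 0), (np.int64(-32), 0), (np.int64(-30), 0)]
```

View pics/scene4.png

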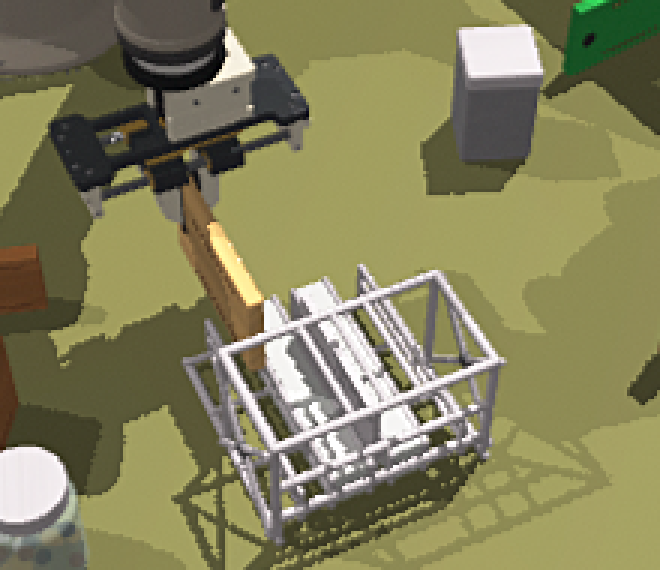

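Call:
drive_tool(increments=[[0,1.2,0,0.004,5],[0,0,5,0,5],[0,0,8,0,5],[0,0,8,0,5],[0,0,8,0,5],[0,0,8,0,5],[0,0,4,0,5],[0,0,2,0,5],[0,0,0,0,5],[0,0,0,0,5]])

```text
time_s: 10.62
eef_pos: [0.4306, -0.0581, 0.0649]
orientation: [0.998, -0.071, 0.0, -0.0]
force: [0.3, 0.6, -1.2]
opening: 0.152
```

```bash
python3 - <<'E'
from h import *
goto(*rk(-46,-54.5),64.5,-98.2); s,p,R,th=where();print("tcp in rack",inrk(p))
board(-55,20,160,(9,25),60,"5")
E
```

```text
t 10.62 tcp [430.6 -58.1  64.9] yaw -98.09 zaxis [ 0.e+00  1.e-04 -1.e+00] F [ 0.3  0.6 -1.2] open mm 14.0 q [-0.31  0.4   1.97  0.    0.77  1.4 ]
  turn rad first: 0.002 then shift x,y,z: [110.4  -0.5   0.4]
tcp in rack [-156.38475347  -55.02285822]
scene 611 [[-173.0, -80.4, 22.3], [-100.5, -61.1, 83.1], [-18.0, -32.8, 159.2]]
   X -135 top z 156.3 y [-82.7 -26.8] 44
   lane hist [(np.int64(-80), 0), (np.int64(-78), 0), (np.int64(-76), 0), (np.int64(-74), 0), (np.int64(-72), 0), (np.int64(-70), 3), (np.int64(-68), 9), (np.int64(-66), 7), (np.int64(-64), 5), (np.int64(-62), 4), (np.int64(-60), 0), (np.int64(-58), 0), (np.int64(-56), 0), (np.int64(-54), 0), (np.int64(-52), 0), (np.int64(-50), 0), (np.int64(-48), 0), (np.int64(-46), 0), (np.int64(-44), 3), (np.int64(-42), 11), (np.int64(-40), 8), (np.int64(-38), 9), (np.int64(-36), 11), (np.int64(-34), 15), (np.int64(-32), 15), (np.int64(-30), 19)]
side 429 [[-187.2, -63.9, 30.3], [-60.5, -61.3, 86.2], [-20.7, -45.3, 153.4]]
   lane hist [(np.int64(-80), 0), (np.int64(-78), 0), (np.int64(-76), 0), (np.int64(-74), 0), (np.int64(-72), 1), (np.int64(-70), 16), (np.int64(-68), 21), (np.int64(-66), 11), (np.int64(-64), 1), (np.int64(-62), 7), (np.int64(-60), 1), (np.int64(-58), 0), (np.int64(-56), 0), (np.int64(-54), 0), (np.int64(-52), 0), (np.int64(-50), 0), (np.int64(-48), 0), (np.int64(-46), 0), (np.int64(-44), 0), (np.int64(-42), 0), (np.int64(-40), 0), (np.int64(-38), 0), (np.int64(-36), 0), (np.int64(-34), 0), (np.int64(-32), 0), (np.int64(-30), 0)]
```

View pics/scene5.png

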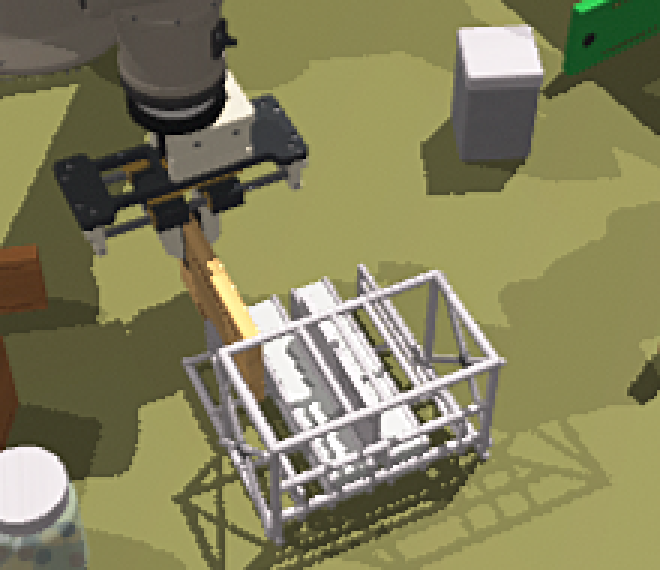

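Call:
drive_tool(increments=[[6,0,0,0,5],[10,0,0,0,5],[10,0,0,0,5],[10,0,0,0,5],[10,0,0,0,5],[10,0,0,0,5],[10,0,0,0,5],[10,0,0,0,5],[10,0,0,0,5],[10,0,0,0,5],[6,0,0,0,5],[0,0,0,0,5],[0,0,0,0,5]])

```text
time_s: 11.8
eef_pos: [0.5314, -0.0723, 0.0648]
orientation: [0.998, -0.07, -0.0, -0.0]
force: [-0.3, -0.2, -1.0]
opening: 0.151
```

```bash
python3 - <<'E'
from h import *
goto(*rk(-46,-54.5),63,-98.2); s,p,R,th=where();print("tcp in rack",inrk(p),s["ft_torque"])
E
```

```text
t 11.8 tcp [531.4 -72.3  64.8] yaw -98.08 zaxis [-3.e-04  1.e-04 -1.e+00] F [-0.3 -0.2 -1. ] open mm 13.9 q [-0.28  0.55  1.7   0.    0.9   1.43]
  turn rad first: 0.002 then shift x,y,z: [ 8.6 -0.3  1.8]
tcp in rack [-54.58046798 -54.78691584] [0.02603226 0.26842605 0.04215221]
```

Call:
drive_tool(increments=[[3,0,0.5,0,5],[2,0,0.5,0,5],[1,0,0.3,0,5],[1,0,0,0,5],[1,0,0,0,5],[0,0,0,0,5]])

```text
time_s: 12.3
eef_pos: [0.5387, -0.0734, 0.0634]
orientation: [0.998, -0.071, -0.001, -0.0]
force: [-2.5, 0.2, -0.3]
opening: 0.149
```

```bash
python3 - <<'E'
from h import *
goto(*rk(-46,-54.5),63,-98.2); s,p,R,th=where();print("tcp in rack",inrk(p),s["ft_torque"])
E
```

```text
t 12.3 tcp [538.7 -73.4  63.4] yaw -98.09 zaxis [-1.6e-03  4.0e-04 -1.0e+00] F [-2.5  0.2 -0.3] open mm 13.7 q [-0.28  0.56  1.68 -0.    0.91  1.44]
  turn rad first: 0.0019 then shift x,y,z: [ 1.2 -0.3  0.4]
tcp in rack [-47.16754458 -54.75134332] [-0.00422507  0.61084353  0.02189112]
```

Call:
drive_tool(increments=[[1,0,0,0,5],[1,0,0,0,5],[0,0,0,0,5]])

```text
time_s: 12.55
eef_pos: [0.5388, -0.0733, 0.0632]
orientation: [0.998, -0.07, -0.003, -0.0]
force: [-10.1, 1.2, 3.6]
opening: 0.151
```

```bash
python3 - <<'E'
from h import *
goto(*rk(-46,-54.5),63,-98.2); s,p,R,th=where();print("tcp in rack",inrk(p),s["ft_torque"])
board(-55,70,103,(9,25),60,"6")
E
```

```text
t 12.55 tcp [538.8 -73.3  63.2] yaw -98.08 zaxis [-0.0057  0.0013 -1.    ] F [-10.1   1.2   3.6] open mm 13.9 q [-0.28  0.56  1.67 -0.    0.91  1.44]
  turn rad first: 0.0021 then shift x,y,z: [ 1.1 -0.1  0.2]
tcp in rack [-47.10034037 -54.62914914] [ 0.04153149  1.35558472 -0.03419584]
scene 300 [[-43.5, -62.3, 71.2], [17.5, -59.7, 93.8], [90.9, -47.4, 99.8]]
   X -45 top z 96.4 y [-59.  -46.9] 12
   X -30 top z 96.4 y [-61.3 -48.4] 25
   X -15 top z 96.5 y [-61.6 -50. ] 16
   X 0 top z 96.9 y [-61.1 -48.7] 33
   X 15 top z 96.1 y [-61.7 -47.9] 27
   X 30 top z 95.9 y [-61.9 -48.1] 18
   X 45 top z 95.8 y [-61.9 -48.1] 13
   X 60 top z 94.7 y [-61.8 -48.4] 9
   lane hist [(np.int64(-80), 0), (np.int64(-78), 0), (np.int64(-76), 0), (np.int64(-74), 0), (np.int64(-72), 0), (np.int64(-70), 0), (np.int64(-68), 0), (np.int64(-66), 1), (np.int64(-64), 3), (np.int64(-62), 2), (np.int64(-60), 0), (np.int64(-58), 0), (np.int64(-56), 0), (np.int64(-54), 0), (np.int64(-52), 0), (np.int64(-50), 0), (np.int64(-48), 0), (np.int64(-46), 0), (np.int64(-44), 0), (np.int64(-42), 0), (np.int64(-40), 0)
[... 203 characters left out ...]
.1 -48.4] 10
   X 30 top z 95.7 y [-62.1 -49.7] 24
   X 45 top z 95.8 y [-62.1 -48.8] 26
   X 60 top z 96.1 y [-62.5 -48.9] 26
   X 75 top z 96.3 y [-62.3 -49.2] 24
   lane hist [(np.int64(-80), 0), (np.int64(-78), 0), (np.int64(-76), 0), (np.int64(-74), 0), (np.int64(-72), 1), (np.int64(-70), 9), (np.int64(-68), 18), (np.int64(-66), 8), (np.int64(-64), 0), (np.int64(-62), 4), (np.int64(-60), 1), (np.int64(-58), 0), (np.int64(-56), 0), (np.int64(-54), 0), (np.int64(-52), 0), (np.int64(-50), 2), (np.int64(-48), 0), (np.int64(-46), 1), (np.int64(-44), 8), (np.int64(-42), 9), (np.int64(-40), 6), (np.int64(-38), 5), (np.int64(-36), 7), (np.int64(-34), 5), (np.int64(-32), 11), (np.int64(-30), 9)]
```

View pics/scene6.png

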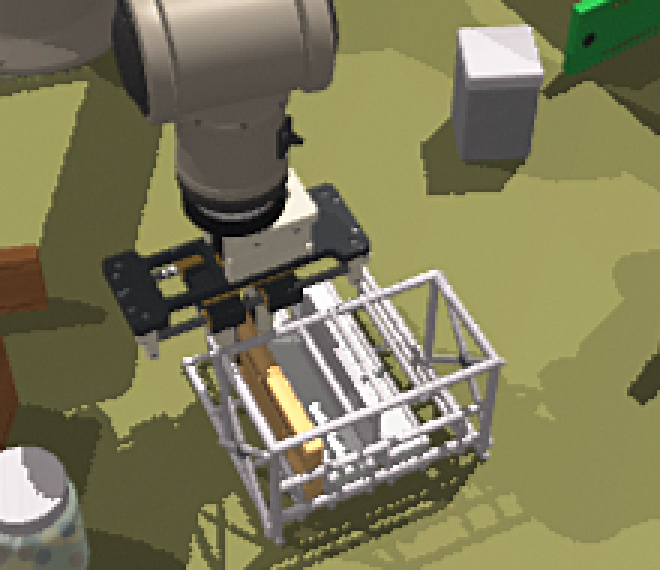

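Call:
drive_tool(increments=[[0,0,0,0,18],[0,0,0,0,24],[0,0,0,0,32],[0,0,0,0,34],[0,0,0,0,34],[0,0,0,0,34],[-4,0,-5,0,34],[-6,0,-15,0,34],[-5,0,-20,0,34],[0,0,-25,0,34],[0,0,-25,0,34],[0,0,-25,0,34],[0,0,-25,0,34],[0,0,0,0,34]])

```text
time_s: 13.82
eef_pos: [0.5286, -0.0723, 0.2091]
orientation: [0.998, -0.07, 0.005, 0.001]
force: [0.6, -0.7, -0.0]
opening: 0.37
```

```bash
python3 - <<'E'
from h import *
goto(456,-254,210,49); s,p,R,th=where();print("tcp in rack",inrk(p))
board(-55,70,103,(9,25),60,"7")
E
```

```text
t 13.82 tcp [528.6 -72.3 209.1] yaw -98.09 zaxis [ 0.0092 -0.0025 -1.    ] F [ 0.6 -0.7 -0. ] open mm 34.0 q [-0.28  0.37  1.54  0.    1.23  1.43]
  turn rad first: -2.5671 then shift x,y,z: [ -64.4 -184.8   -0.9]
tcp in rack [-57.30241209 -55.11342474]
scene 345 [[-55.3, -62.4, 71.1], [13.6, -60.0, 94.0], [89.9, -48.4, 100.2]]
   X -60 top z 95.1 y [-61.1 -48.2] 8
   X -45 top z 95.6 y [-61.4 -49.7] 26
   X -30 top z 96.5 y [-61.6 -49.2] 27
   X -15 top z 96.8 y [-61.7 -50.2] 16
   X 0 top z 97.1 y [-62.1 -49.8] 31
   X 15 top z 96.2 y [-61.5 -49.5] 32
   X 30 top z 96.6 y [-61.6 -49.3] 22
   X 45 top z 96.8 y [-61.4 -49.9] 13
   X 60 top z 95.8 y [-61.7 -47.6] 7
   lane hist [(np.int64(-80), 0), (np.int64(-78), 0), (np.int64(-76), 0), (np.int64(-74), 0), (np.int64(-72), 0), (np.int64(-70), 3), (np.int64(-68), 10), (np.int64(-66), 7), (np.int64(-64), 6), (np.int64(-62), 5), (np.int64(-60), 0), (np.int64(-58), 0), (np.int64(-56), 0), (np.int64(-54), 0), (np.int64(-52), 0), (np.int64(-50), 0), (np.int64(-48), 0), (np.int64(-46), 0), (np.int64(-44), 0), (np.int64(-42), 0), (np.int64(-4
[... 404 characters left out ...]
 -54. ] 9
   X 30 top z 95.8 y [-61.7 -49.1] 25
   X 45 top z 94.9 y [-62.5 -48. ] 24
   X 60 top z 95.4 y [-63.1 -48.8] 28
   X 75 top z 95.1 y [-62.1 -47.5] 23
   lane hist [(np.int64(-80), 0), (np.int64(-78), 0), (np.int64(-76), 0), (np.int64(-74), 0), (np.int64(-72), 1), (np.int64(-70), 19), (np.int64(-68), 24), (np.int64(-66), 14), (np.int64(-64), 6), (np.int64(-62), 7), (np.int64(-60), 1), (np.int64(-58), 0), (np.int64(-56), 0), (np.int64(-54), 0), (np.int64(-52), 1), (np.int64(-50), 1), (np.int64(-48), 1), (np.int64(-46), 0), (np.int64(-44), 11), (np.int64(-42), 9), (np.int64(-40), 4), (np.int64(-38), 7), (np.int64(-36), 8), (np.int64(-34), 10), (np.int64(-32), 7), (np.int64(-30), 8)]
```

View pics/scene7.png

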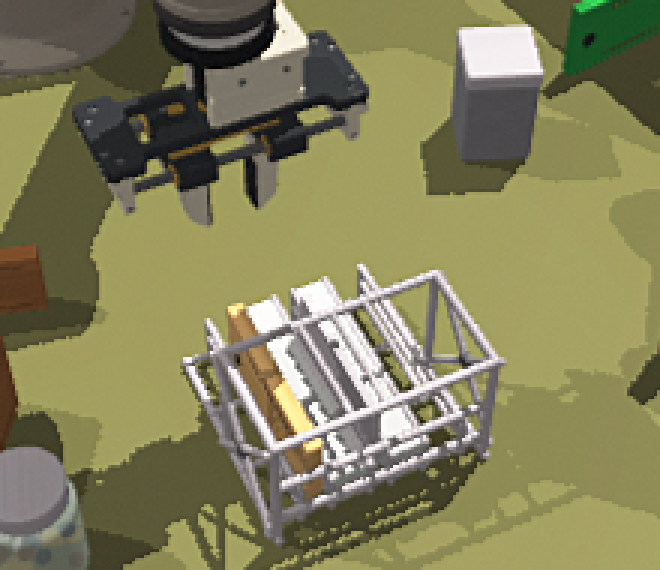

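Call:
drive_tool(increments=[[0,0,0,0.096,60],[0,0,0,0.096,91.8],[0,0,0,0.096,91.8],[0,0,0,0.096,91.8],[0,0,0,0.096,91.8],[0,0,0,0.094,91.8],[6.4,18.5,0,0,91.8],[6.4,18.5,0,0,91.8],[6.4,18.5,0,0,91.8],[6.4,18.5,0,0,91.8],[6.4,18.5,0,0,91.8],[6.4,18.5,0,0,91.8],[6.4,18.5,0,0,91.8],[6.4,18.5,0,0,91.8],[6.4,18.5,0,0,91.8],[6.4,18.5,0,0,91.8],[0,0,0,0,91.8],[0,0,0,0,91.8],[0,0,0,0,91.8]])

```text
time_s: 15.5
eef_pos: [0.4532, -0.2525, 0.2027]
orientation: [0.937, -0.35, -0.001, -0.001]
force: [-0.8, -0.6, -1.3]
opening: 1.003
```

```bash
python3 - <<'E'
from h import *
goto(456,-254,45,-131)
d=cams.snapshot("wrist");cv2.imwrite("pics/w8.png",d["color"][...,::-1])
E
```

```text
t 15.5 tcp [ 453.2 -252.5  202.7] yaw -130.99 zaxis [-0.0013  0.0016 -1.    ] F [-0.8 -0.6 -1.3] open mm 92.1 q [-0.66  0.35  1.58  0.    1.21  1.63]
  turn rad first: 0.0002 then shift x,y,z: [  3.1  -0.7 157.7]
```

View pics/w8.png

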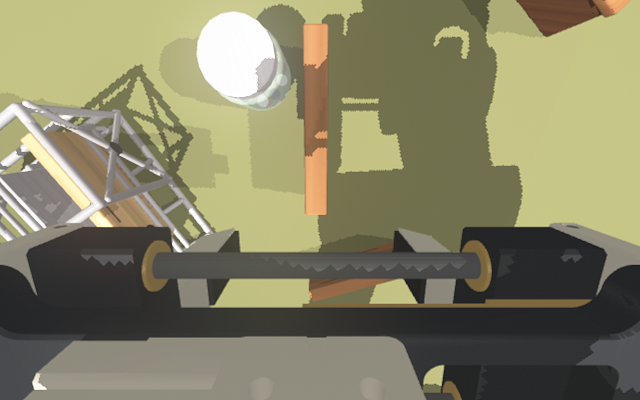

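Call:
drive_tool(increments=[[1.5,-0.3,18,0,91.8],[1.6,-0.4,20,0,91.8],[0,0,20,0,91.8],[0,0,20,0,91.8],[0,0,20,0,91.8],[0,0,20,0,91.8],[0,0,20,0,91.8],[0,0,12,0,91.8],[0,0,6,0,91.8],[0,0,1,0,91.8],[0,0,0,0,60],[0,0,0,0,50]], grip_force=30)

```text
time_s: 16.55
eef_pos: [0.4569, -0.2549, 0.0474]
orientation: [0.937, -0.35, 0.001, 0.0]
force: [0.2, 0.4, -0.7]
opening: 0.901
```

```bash
python3 - <<'E'
from h import *
goto(456,-254,45,-131)
E
```

```text
t 16.55 tcp [ 456.9 -254.9   47.4] yaw -130.95 zaxis [ 1.3e-03 -8.0e-04 -1.0e+00] F [ 0.2  0.4 -0.7] open mm 82.7 q [-0.66  0.55  1.75  0.    0.84  1.63]
  turn rad first: 0.0009 then shift x,y,z: [-1.3 -0.   2.4]
```

Call:
drive_tool(increments=[[-1.0,0,2,0,50],[0,0,0,0,40],[0,0,0,0,30],[0,0,0,0,20],[0,0,0,0,12],[0,0,0,0,12],[0,0,0,0,12],[0,0,0,0,12],[0,0,0,0,12],[0,0,0,0,12],[0,0,0,0,12]])

```text
time_s: 17.47
eef_pos: [0.4555, -0.2542, 0.0446]
orientation: [0.937, -0.35, -0.0, -0.0]
force: [-0.7, 0.3, 0.3]
opening: 0.241
```

Call:
drive_tool(increments=[[0,0,0,0,12]], grip_force=55)

```text
time_s: 17.55
eef_pos: [0.4555, -0.2542, 0.0446]
orientation: [0.937, -0.35, -0.0, -0.0]
force: [-0.1, 0.1, 0.3]
opening: 0.237
```

```bash
python3 - <<'E'
from h import *
goto(*rk(-172,55),180,-98.2)
E
```

```text
t 17.55 tcp [ 455.5 -254.2   44.6] yaw -130.98 zaxis [-0.e+00  1.e-04 -1.e+00] F [-0.1  0.1  0.3] open mm 21.7 q [-0.66  0.56  1.76  0.    0.83  1.63]
  turn rad first: -0.5721 then shift x,y,z: [ -68.3 -300.6 -135.4]
```

Call:
drive_tool(increments=[[0,0,-8,0,12],[0,0,-16,0,12],[0,0,-20,0,12],[0,0,-20,0,12],[0,0,-20,0,12],[0,0,-20,0,12],[0,0,-20,0,12],[0,0,-18,0,12],[0,0,-8,0,12],[0,0,0,0,12],[0,0,0,-0.06,12],[0,0,0,-0.09,12],[0,0,0,-0.09,12],[0,0,0,-0.09,12],[0,0,0,-0.09,12],[0,0,0,-0.09,12],[0,0,0,-0.06,12],[0,0,0,0,12]])

```text
time_s: 19.05
eef_pos: [0.4548, -0.2537, 0.1931]
orientation: [0.997, -0.071, -0.001, -0.001]
force: [-1.0, -0.2, -1.8]
opening: 0.236
```

Call:
drive_tool(increments=[[-2.2,-10,0,0,12],[-4.5,-20,0,0,12],[-4.5,-20,0,0,12],[-4.5,-20,0,0,12],[-4.5,-20,0,0,12],[-4.5,-20,0,0,12],[-4.5,-20,0,0,12],[-4.5,-20,0,0,12],[-4.5,-20,0,0,12],[-4.5,-20,0,0,12],[-4.5,-20,0,0,12],[-4.5,-20,0,0,12],[-4.5,-20,0,0,12],[-4.5,-20,0,0,12],[-4.5,-20,0,0,12],[-4.5,-20,0,0,12],[-2.2,-10,0,0,12],[0,0,0,0,12],[0,0,0,0,12]])

```text
time_s: 20.63
eef_pos: [0.4303, 0.0731, 0.1944]
orientation: [0.997, -0.072, -0.0, 0.0]
force: [-0.9, 0.5, -1.9]
opening: 0.233
```

```bash
python3 - <<'E'
from h import *
goto(*rk(-172,55),195,-98.2); s,p,R,th=where();print("tcp in rack",inrk(p))
board(55,135,245,(0,20),100,"9")
E
```

```text
t 20.63 tcp [430.3  73.1 194.4] yaw -98.28 zaxis [-5.e-04 -3.e-04 -1.e+00] F [-0.9  0.5 -1.9] open mm 21.4 q [-0.01  0.21  1.8  -0.    1.13  1.71]
  turn rad first: -0.0013 then shift x,y,z: [ 3.4 19.7 -0.6]
tcp in rack [-175.35545557   74.70580904]
scene 1382 [[-180.2, 62.4, 155.3], [-82.4, 64.8, 215.1], [-23.4, 84.4, 242.7]]
   X -165 top z 239.9 y [63.8 83.8] 35
   X -150 top z 240.2 y [63.1 83. ] 43
   X -135 top z 239.9 y [64.1 82.7] 39
   X -120 top z 239.8 y [63.4 83.8] 48
   X -105 top z 239.3 y [63.1 83. ] 46
   X -90 top z 239.6 y [63.3 84.1] 48
   X -75 top z 239.9 y [63.4 83.8] 45
   X -60 top z 239.9 y [62.8 83.7] 52
   X -45 top z 239.6 y [63.3 84.2] 51
   X -30 top z 240.0 y [63.2 83.8] 55
   lane hist [(np.int64(30), 4), (np.int64(32), 11), (np.int64(34), 17), (np.int64(36), 22), (np.int64(38), 26), (np.int64(40), 12), (np.int64(42), 5), (np.int64(44), 0), (np.int64(46), 0), (np.int64(48), 0), (np.int64(50), 0), (np.int64(52), 0), (np.int64(54), 0), (np.int64(56), 0), (np.int64(58), 0), (np.int64(60), 0), (np.int64(62), 0), (np.int64(64), 0), (np.int64(66), 0), (np.in
[... 290 characters left out ...]
 -90 top z 239.4 y [62.7 82.4] 41
   X -75 top z 239.5 y [61.1 83.8] 41
   X -60 top z 239.3 y [62.6 82. ] 40
   X -45 top z 239.1 y [60.9 83. ] 41
   X -30 top z 239.5 y [62.  82.2] 36
   lane hist [(np.int64(30), 11), (np.int64(32), 11), (np.int64(34), 9), (np.int64(36), 18), (np.int64(38), 20), (np.int64(40), 8), (np.int64(42), 1), (np.int64(44), 0), (np.int64(46), 0), (np.int64(48), 0), (np.int64(50), 0), (np.int64(52), 0), (np.int64(54), 0), (np.int64(56), 0), (np.int64(58), 0), (np.int64(60), 0), (np.int64(62), 0), (np.int64(64), 0), (np.int64(66), 0), (np.int64(68), 3), (np.int64(70), 15), (np.int64(72), 19), (np.int64(74), 13), (np.int64(76), 1), (np.int64(78), 0), (np.int64(80), 0)]
```

View pics/scene9.png

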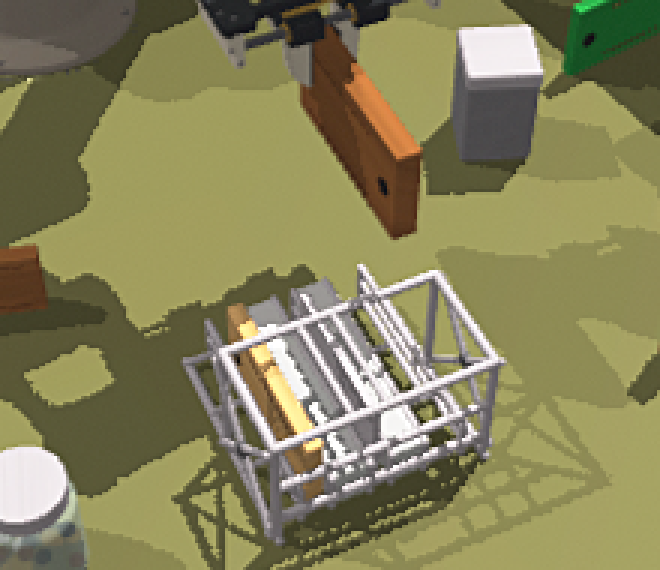

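Call:
drive_tool(increments=[[0,6,0,0,12],[2,6,0,0,12],[0,5.8,0,0,12],[0,0,15,0,12],[0,0,20,0,12],[0,0,20,0,12],[0,0,18,0,12],[0,0,10,0,12],[0,0,3,0,12],[0,0,0,0,12],[0,0,0,0,12]])

```text
time_s: 21.65
eef_pos: [0.4306, 0.0544, 0.1091]
orientation: [0.997, -0.073, 0.0, -0.0]
force: [0.4, 0.1, -1.1]
opening: 0.242
```

```bash
python3 - <<'E'
from h import *
goto(*rk(-172,55),58,-98.2); s,p,R,th=where();print("tcp in rack",inrk(p))
board(55,60,170,(0,20),100,"10")
E
```

```text
t 21.65 tcp [430.6  54.4 109.1] yaw -98.36 zaxis [ 8.e-04 -0.e+00 -1.e+00] F [ 0.4  0.1 -1.1] open mm 22.2 q [-0.05  0.32  1.93  0.    0.89  1.67]
  turn rad first: -0.0029 then shift x,y,z: [ 0.4  1.3 51.1]
tcp in rack [-172.4224834    56.31479331]
scene 1131 [[-180.0, 44.0, 71.8], [-82.4, 46.4, 136.0], [-20.2, 66.2, 158.1]]
   X -165 top z 154.6 y [46.1 66.4] 21
   X -150 top z 154.6 y [45.  64.4] 38
   X -135 top z 154.9 y [45.6 64.5] 36
   X -120 top z 154.7 y [44.9 64.6] 40
   X -105 top z 154.9 y [45.2 64.9] 45
   X -90 top z 154.5 y [45.3 65.2] 42
   X -75 top z 155.2 y [45.2 65.8] 47
   X -60 top z 155.0 y [45.4 66. ] 44
   X -45 top z 154.7 y [45.1 65.4] 46
   X -30 top z 155.3 y [44.5 65.2] 55
   X -15 top z 152.5 y [45.3 63.5] 11
   lane hist [(np.int64(30), 8), (np.int64(32), 10), (np.int64(34), 19), (np.int64(36), 18), (np.int64(38), 23), (np.int64(40), 18), (np.int64(42), 5), (np.int64(44), 0), (np.int64(46), 0), (np.int64(48), 0), (np.int64(50), 0), (np.int64(52), 0), (np.int64(54), 0), (np.int64(56), 0), (np.int64(58), 0), (np.int64(60), 0), (np.int64(62), 0), (np.int
[... 319 characters left out ...]
  X -90 top z 154.3 y [43.8 65.5] 38
   X -75 top z 154.8 y [44.8 66. ] 40
   X -60 top z 154.1 y [44.2 65.1] 38
   X -45 top z 154.8 y [43.2 64.9] 37
   X -30 top z 154.1 y [44.7 66.4] 35
   lane hist [(np.int64(30), 8), (np.int64(32), 11), (np.int64(34), 9), (np.int64(36), 18), (np.int64(38), 18), (np.int64(40), 10), (np.int64(42), 1), (np.int64(44), 0), (np.int64(46), 0), (np.int64(48), 0), (np.int64(50), 0), (np.int64(52), 0), (np.int64(54), 0), (np.int64(56), 0), (np.int64(58), 0), (np.int64(60), 0), (np.int64(62), 0), (np.int64(64), 0), (np.int64(66), 0), (np.int64(68), 0), (np.int64(70), 0), (np.int64(72), 0), (np.int64(74), 0), (np.int64(76), 0), (np.int64(78), 0), (np.int64(80), 0)]
```

View pics/scene10.png

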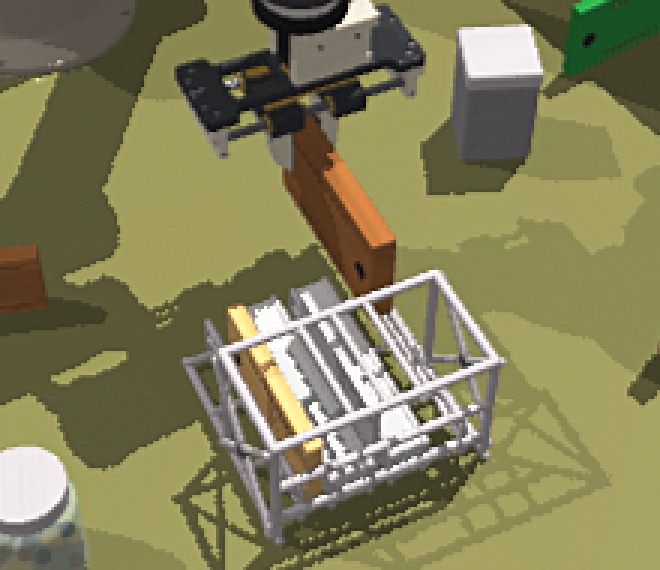

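Call:
drive_tool(increments=[[0,0,5,-0.002,12],[0,0,8,0,12],[0,0,8,0,12],[0,0,8,0,12],[0,0,8,0,12],[0,0,7,0,12],[0,0,4,0,12],[0,0,2,0,12],[0,0,0,0,12],[0,0,0,0,12]])

```text
time_s: 22.58
eef_pos: [0.4302, 0.055, 0.0587]
orientation: [0.997, -0.072, 0.0, -0.0]
force: [0.1, -0.5, -2.1]
opening: 0.239
```

```bash
python3 - <<'E'
from h import *
goto(*rk(-62,55.5),58,-98.2); s,p,R,th=where();print("tcp in rack",inrk(p))
E
```

```text
t 22.58 tcp [430.2  55.   58.7] yaw -98.21 zaxis [ 2.e-04  1.e-04 -1.e+00] F [ 0.1 -0.5 -2.1] open mm 21.9 q [-0.05  0.41  1.98  0.    0.75  1.66]
  turn rad first: -0.0001 then shift x,y,z: [110.8   1.3   0.7]
tcp in rack [-172.8408936    56.77928975]
```

Call:
drive_tool(increments=[[6,0.4,0,0,12],[10,0,0,0,12],[10,0,0,0,12],[10,0,0,0,12],[10,0,0,0,12],[10,0,0,0,12],[10,0,0,0,12],[10,0,0,0,12],[10,0,0,0,12],[10,0,0,0,12],[6,0,0,0,12],[0,0,0,0,12],[0,0,0,0,12]])

```text
time_s: 23.67
eef_pos: [0.531, 0.0399, 0.0586]
orientation: [0.997, -0.072, -0.0, -0.0]
force: [-0.7, 0.4, -1.2]
opening: 0.234
```

```bash
python3 - <<'E'
from h import *
goto(*rk(-62,55.5),57,-98.2); s,p,R,th=where();print("tcp in rack",inrk(p),s["ft_torque"])
E
```

```text
t 23.67 tcp [531.   39.9  58.6] yaw -98.21 zaxis [-2.e-04  1.e-04 -1.e+00] F [-0.7  0.4 -1.2] open mm 21.5 q [-0.07  0.55  1.71  0.    0.88  1.65]
  turn rad first: -0.0002 then shift x,y,z: [9.  0.8 1.6]
tcp in rack [-71.0049495  56.2975472] [-0.05479893  0.30735848 -0.05201524]
```

Call:
drive_tool(increments=[[3,0,0.5,0,12],[2,0,0.5,0,12],[1,0,0.3,0,12],[1,0,0,0,12],[1,0,0,0,12],[0.5,0,0,0,12],[0,0,0,0,12]])

```text
time_s: 24.25
eef_pos: [0.5395, 0.0388, 0.0573]
orientation: [0.997, -0.072, 0.0, -0.0]
force: [0.1, 0.6, -2.0]
opening: 0.238
```

```bash
python3 - <<'E'
from h import *
goto(*rk(-62,55.5),57,-98.2); s,p,R,th=where();print("tcp in rack",inrk(p),s["ft_torque"])
board(55,75,108,(0,20),100,"11")
E
```

```text
t 24.25 tcp [539.5  38.8  57.3] yaw -98.21 zaxis [ 2.e-04  1.e-04 -1.e+00] F [ 0.1  0.6 -2. ] open mm 21.8 q [-0.07  0.56  1.69  0.    0.89  1.64]
  turn rad first: -0.0001 then shift x,y,z: [0.4 0.9 0.3]
tcp in rack [-62.38536883  56.37981503] [ 0.03316497  0.25622795 -0.01097567]
scene 526 [[-66.0, 44.6, 78.2], [29.0, 53.9, 102.4], [89.8, 67.1, 106.9]]
   X -45 top z 102.5 y [46.  66.6] 36
   X -30 top z 103.3 y [45.5 64.8] 44
   X -15 top z 102.6 y [45.7 64.6] 10
   X 0 top z 102.7 y [45.5 66. ] 45
   X 15 top z 103.2 y [45.7 66.1] 49
   X 30 top z 102.9 y [45.6 66.2] 52
   X 45 top z 103.0 y [46.2 67.2] 52
   X 60 top z 103.1 y [46.  66.1] 50
   X 75 top z 103.3 y [46.1 64.6] 25
   lane hist [(np.int64(30), 8), (np.int64(32), 13), (np.int64(34), 15), (np.int64(36), 27), (np.int64(38), 15), (np.int64(40), 10), (np.int64(42), 3), (np.int64(44), 1), (np.int64(46), 1), (np.int64(48), 0), (np.int64(50), 0), (np.int64(52), 0), (np.int64(54), 0), (np.int64(56), 0), (np.int64(58), 0), (np.int64(60), 0), (np.int64(62), 0), (np.int64(64), 0), (np.int64(66), 0), (np.int64(68), 0), (np.int64
[... 169 characters left out ...]
 106.1]]
   X 0 top z 102.8 y [43.8 65.1] 22
   X 30 top z 102.7 y [51.6 66. ] 20
   X 45 top z 102.3 y [51.1 65.4] 19
   X 60 top z 102.9 y [50.8 64.3] 21
   X 75 top z 102.7 y [50.3 66.5] 20
   lane hist [(np.int64(30), 1), (np.int64(32), 5), (np.int64(34), 3), (np.int64(36), 3), (np.int64(38), 3), (np.int64(40), 4), (np.int64(42), 1), (np.int64(44), 2), (np.int64(46), 3), (np.int64(48), 0), (np.int64(50), 0), (np.int64(52), 0), (np.int64(54), 0), (np.int64(56), 0), (np.int64(58), 0), (np.int64(60), 0), (np.int64(62), 0), (np.int64(64), 2), (np.int64(66), 1), (np.int64(68), 0), (np.int64(70), 1), (np.int64(72), 4), (np.int64(74), 0), (np.int64(76), 1), (np.int64(78), 0), (np.int64(80), 0)]
```

View pics/scene11.png

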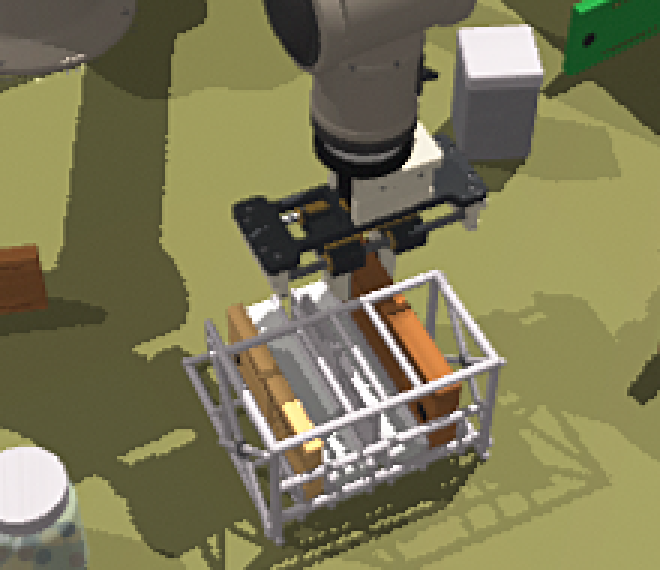

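Call:
drive_tool(increments=[[1,0,0.4,0,12],[1,0,0,0,12],[1,0,0,0,12],[0,0,0,0,12]])

```text
time_s: 24.68
eef_pos: [0.5399, 0.0388, 0.0568]
orientation: [0.997, -0.071, -0.003, -0.0]
force: [-11.9, 0.9, 5.4]
opening: 0.237
```

```bash
python3 - <<'E'
from h import *
goto(*rk(-62,55.5),57,-98.2); s,p,R,th=where();print("tcp in rack",inrk(p),s["ft_torque"])
E
```

```text
t 24.68 tcp [539.9  38.8  56.8] yaw -98.19 zaxis [-5.2e-03  6.0e-04 -1.0e+00] F [-11.9   0.9   5.4] open mm 21.7 q [-0.07  0.57  1.68  0.    0.9   1.64]
  turn rad first: 0.0002 then shift x,y,z: [-0.   0.9 -0.2]
tcp in rack [-61.96794397  56.4440137 ] [ 0.07105858  1.12587902 -0.05778942]
```

Contact with the stop is at 12 N, so the board is home. I'll release it, opening only a little so the fingers stay clear of the tray.

Call:
drive_tool(increments=[[0,0,0,0,26],[0,0,0,0,32],[0,0,0,0,38],[0,0,0,0,40],[0,0,0,0,40],[0,0,0,0,40],[-4,0,-5,0,40],[-4,0,-15,0,40],[0,0,-20,0,40],[0,0,-25,0,40],[0,0,-25,0,40],[0,0,-25,0,40],[-20,0,-20,0,40],[-20,0,0,0,40],[0,0,0,0,40]])

```text
time_s: 25.93
eef_pos: [0.4924, 0.0458, 0.1934]
orientation: [0.997, -0.071, 0.0, -0.0]
force: [-0.2, 0.2, -0.4]
opening: 0.437
```

```bash
python3 - <<'E'
from h import *
goto(*rk(-62,55.5),200,-98.2)
board(55,70,108,(0,20),100,"12"); board(-55,70,103,(9,25),60,"13")
d=cams.snapshot("scene");P=cloud(d)
for nm,c,z in (("jar",(.591,-.285),.104),("tin",(.4145,.2797),.105)):
    m=(abs(P[...,0]-c[0])<.06)&(abs(P[...,1]-c[1])<.06)&(P[...,2]>z)&(P[...,2]<z+.012);r=cv2.minAreaRect((P[m][:,:2]*1000).astype(np.float32));print(nm,r)
q=inrk(P*1000);m=(abs(q[...,1])<12)&(P[...,2]>.07)&(P[...,2]<.105)&(abs(q[...,0])<110)&(cv2.cvtColor(d["color"],cv2.COLOR_RGB2HSV)[...,1]<70)
print("tray now",np.percentile(q[m],[2,50,98],axis=0).round(1).tolist())
o=dict(np.load("pics/scene0.npz"));P=cloud(o);q=inrk(P*1000);m=(abs(q[...,1])<12)&(P[...,2]>.07)&(P[...,2]<.105)&(abs(q[...,0])<110)&(cv2.cvtColor(o["color"],cv2.COLOR_RGB2HSV)[...,1]<70)
print("tray before",np.percentile(q[m],[2,50,98],axis=0).round(1).tolist())
E
```

```text
t 25.93 tcp [492.4  45.8 193.4] yaw -98.18 zaxis [ 5.e-04  2.e-04 -1.e+00] F [-0.2  0.2 -0.4] open mm 40.1 q [-0.06  0.32  1.66  0.    1.17  1.65]
  turn rad first: 0.0004 then shift x,y,z: [48.   1.1 -6.6]
scene 648 [[-77.4, 44.4, 71.2], [15.3, 53.1, 101.4], [89.8, 67.1, 106.5]]
   X -75 top z 101.9 y [45.7 66.4] 33
   X -60 top z 102.2 y [45.6 65.5] 42
   X -45 top z 102.2 y [46.  65.1] 41
   X -30 top z 102.8 y [45.2 65.6] 46
   X -15 top z 102.2 y [47.9 65.3] 13
   X 0 top z 102.2 y [45.7 65.7] 46
   X 15 top z 102.8 y [45.8 65.9] 45
   X 30 top z 102.7 y [45.2 66.4] 52
   X 45 top z 102.3 y [45.2 65.1] 50
   X 60 top z 102.1 y [45.7 66. ] 56
   X 75 top z 102.4 y [45.9 65.7] 24
   lane hist [(np.int64(30), 8), (np.int64(32), 12), (np.int64(34), 22), (np.int64(36), 17), (np.int64(38), 24), (np.int64(40), 14), (np.int64(42), 5), (np.int64(44), 1), (np.int64(46), 0), (np.int64(48), 0), (np.int64(50), 0), (np.int64(52), 0), (np.int64(54), 0), (np.int64(56), 0), (np.int64(58), 0), (np.int64(60), 0), (np.int64(62), 0), (np.int64(64), 0), (np.int64(66), 0), (np.int64(68), 0), (np.int64
[... 2630 characters left out ...]
 (np.int64(-66), 13), (np.int64(-64), 4), (np.int64(-62), 7), (np.int64(-60), 1), (np.int64(-58), 0), (np.int64(-56), 0), (np.int64(-54), 0), (np.int64(-52), 1), (np.int64(-50), 0), (np.int64(-48), 2), (np.int64(-46), 2), (np.int64(-44), 8), (np.int64(-42), 10), (np.int64(-40), 5), (np.int64(-38), 4), (np.int64(-36), 8), (np.int64(-34), 9), (np.int64(-32), 7), (np.int64(-30), 10)]
jar ((590.9644775390625, -284.9778747558594), (62.98527145385742, 62.82288360595703), 35.615657806396484)
tin ((414.5311584472656, 279.8981018066406), (70.77705383300781, 74.86738586425781), 61.22952651977539)
tray now [[-47.2, -7.3], [27.3, -1.3], [96.4, 7.7]]
tray before [[-47.5, -8.4], [29.2, -1.3], [97.0, 7.6]]
```

View pics/scene13.png

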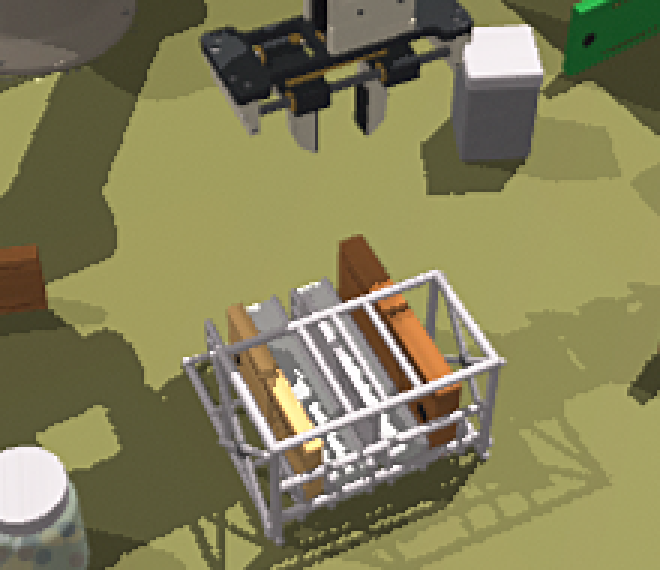

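Both boards are home: the thick one spans rack X −80 to 90 at y≈55.5 with its top at 102, and the thin one X −60 to 90 at y≈−55.4 with its top at 96. The jar, tin and tray are unmoved, so I'll hand in.

```bash
python3 -c "
from station import bot;print(bot.hand_in())"
```

```text
the job is handed in; nothing more can be done
None
```

Both boards are in the rack, slid in under the grille against the back stop and released. The thin one is in the narrow lane and the thick one in the wide lane. I handed the job in at about 26 s of the 72 s allowed; the hand-in reports no verdict.

The last checks, from the scene and side cameras in the rack's frame, all agreed with the targets to within about 1–2 mm:

| | Along the lane (x) | Lane middle (y) | Top height | Force against the stop |
|---|---|---|---|---|
| **Thick board** | about −80 to +90 mm | about +55.5 mm (lane at +55) | about 102 mm | about 12 N |
| **Thin board** | about −60 to +90 mm | about −55.5 mm (lane at −55) | about 96 mm | about 10 N |

Both boards stood level and parallel to their lanes. The jar and the tin measured within 1 mm of where they started. The tray showed no visible shift; its measured ends agree within about 1 mm. No check failed.

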